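# Lean the bishop cradle to the gauge mark and hold it

### The job

Set the lean for slotting the bishop: seat the pendulum angle gauge fully home on the two pegs of the tilting cradle, with its dial facing away from the robot so that its forked mark is on the lever's side, and let go of it. Then press the cradle's round lever pad down with the fingertips until the gauge's swinging pointer comes to rest on the mark, its tip between the two prongs, and finish while holding the lever there, without letting it rise. Touch only the lever at the end, and leave the loose blank, bishop, rook and hex key where they are.

Things in the scene. Friction and masses are not known exactly. Their poses are not given: they have to be found in the camera images.
- gauge: Pendulum angle gauge, loose, about 0.27 kg, 146 mm tall. Steel foot plate 48 (x) x 120 (y) x 12 mm with two through holes, 12 mm wide with chamfered mouths, on its y axis at y = -42 and +42 mm. Above it an upright aluminium dial plate (6 x 100 mm, from 12 to 112 mm up), then a wooden grip. Origin: centre of the underside; z up; +x is the side of the dial face with pointer and mark. It starts standing on the bench, upright, its dial roughly facing away from the robot.
- gauge_grip (a point): Centre of the gauge's wooden grip, a block 20 (x) x 60 (y) x 34 mm tall, 129 mm above the underside; axes of the gauge. Pinch it firmly across its 20 mm from above; the gauge hangs below its grip and can swing between the fingers if carried jerkily.
- gauge_foot (a point): Centre of the gauge's underside, midway between the two holes; axes of the gauge.
- pivot (a point): Pivot of pointer and mark on the dial face, 96 mm above the underside and 11 mm in front (+x) of the gauge's middle plane.
- pointer_tip (a point): Tip of the dark steel pendulum pointer, 70 mm from its pivot. It swings freely across the dial and always hangs plumb once it has settled (about 1.5 s).
- mark (a point): Middle of the mark, a brass fork with two prongs 16 mm apart (13 mm gap), at the radius of the pointer's tip, stiffly set on the dial somewhere on the gauge's +y side. On the mark means the pointer's tip lies at this point.
- pointer (a joint): Angle of the pointer on the dial, rad: 0 hanging along the dial's middle line, positive with the tip towards the gauge's +y. With the gauge seated, it equals the cradle's lean.
- marker (a joint): Angle of the mark on the dial, rad, same zero and sense as the pointer's; between about 0.14 and 0.36. It cannot be moved with ordinary force.
- cradle: Tilting cradle: wooden bed 70 (x) x 150 (y) x 12 mm, a beech bishop chucked at y = -115 mm (top 174 mm above the bench), steel lever to +y. Origin on the hinge, along its x, 100 mm above the bench; z up, x level, roughly away from the robot. Level at rest; pressing the lever pad leans it towards +y, at most 0.42 rad; a spring returns it (4 N at the pad to start, 8 N at 0.3 rad).
- seat (a point): Middle of the bed's top face, 10 mm above the hinge, midway between the two upright steel pegs (10 mm thick, 13 mm high, tapered tops) at y = -42 and +42 mm. The gauge is home when its underside lies flat here with gauge_foot on this point and the gauge's x and y axes along those of this point.
- lever_pad (a point): Centre of the top face of the flat round wooden lever pad, 54 mm across, 12 mm thick, 180 mm from the hinge along the cradle's +y and 10 mm above it; it moves with the cradle.
- blank: Rough beech blank, cylinder 38 mm across, 75 mm tall, standing; origin under its centre. Leave alone.
- holly_bishop: Turned pale holly bishop, 36 mm across, 83 mm tall; origin under its centre. Leave alone.
- ebony_rook: Black ebony rook, 38 mm across, 64 mm tall; origin under its centre. Leave alone.
- hex_key: Steel hex key, 8 mm thick, 98 x 36 mm, lying flat; origin on the bench at the middle of its long leg. Leave alone.
Not all that is in view belongs to the job. What is meant by the gauge is not pink or red, and is the larger of those in its own colour.

How it is judged:
On the way:
1. the gauge is fully home on the cradle's pegs, dial facing away from the robot, and let go (distance between gauge_foot and seat below 0.004 m and angle between the z axis of gauge_foot and the z axis of seat, either way round below 0.06 rad and angle between the y axis of gauge_foot and the y axis of seat, either way round below 0.08 rad and x of pivot in the frame of seat above 0.004 m and contact force between each of the arm, the fingers and gauge below 0.1 N), for 0.2 s.
At the end, for the whole second after the job is handed in: Gauge home on the pegs (within 4 mm, square within 3 degrees), dial away from the robot and untouched; the fingers press the cradle with over 1.5 N and hold it still; through the last second the pointer's tip stays within 5 mm of the middle of the mark (all of step 1 and distance between pointer_tip and mark below 0.005 m and contact force between the fingers and cradle above 1.5 N and angular speed of cradle below 0.05 rad/s); the arm keeps its last pose, push and grip.
It fails at once if a bystander (blank, holly bishop, rook or hex key) is moved by more than 25 mm (distance of any of blank, holly_bishop, ebony_rook, hex_key from where it was at the start of the episode above 0.025 m).
It also fails if it takes over 64 s, if anything falls off the work surface, if the arm or the gripper's body presses on something with over 40 N, if the wrist force passes 120 N, or if a joint passes its speed limit or range.

### The arm

A 6-joint arm with a two-finger parallel gripper is mounted at the origin on the work surface. World frame = base frame: x ahead of the robot, y to its left, z up, the work surface at z = 0. Lengths are in m, angles in rad, forces in N, time in s.
With the tool pointing down it reaches from about 0.325 to 0.9 m from the base axis. Payload 6.1 kg.
Tool frame: the origin (TCP) lies midway between the tips of the shut fingers; the grasp point (between the pads) lies 19 mm behind it; z points along the fingers, y is the line along which they close (so a half turn about z gives the same grasp; the last joint's range is limited). The gripper opens to 87 mm and grips with 3 to 60 N. Pads are 19 mm wide; open, the fingers measure 117 mm over their backs; the gripper's body (75 mm by 190 mm) begins 51 mm behind the grasp point.
Start: joints at [1.08, 0.22, 1.526, -0, 1.395, -0.126], TCP at [0.223, 0.584, 0.223] pointing down, gripper open.
Joint ranges: [-2.98, 2.98], [-0.91, 2.08], [0.09, 2.57], [-1.24, 4.39], [0.2, 2.65], [-2.68, 2.68]. Speed limits (rad/s): [2.57, 2.57, 3.01, 3.14, 3.14, 3.14].

### API

Orientations are given as a unit quaternion [w, x, y, z].
In Python, from workcell import move_ptp, line_to, set_joints, set_gripper, hold, ik, capture, PlanningError, hand_in, current_time_s, current_qpos, current_dq, current_tau, current_ee_pos, current_eef_rot, current_ft_force, current_moment, current_finger_gap, current_gripper_force gives the robot as it stands. Calls block until the motion is done:
- move_ptp(position, orientation): joint-space move of the TCP to a pose.
- line_to(position, orientation=None, vel=0.15, guard=None): straight line of the TCP; orientation=None keeps the orientation; vel is the mean speed in m/s. With guard (N) it stops when the force on the tool has changed by that much, and returns True; else False.
- set_joints(angles): joint-space move.
- set_gripper(opening, newtons=None): finger opening in m; newtons is the grip in N (None keeps the last); returns when the fingers have stopped.
- hold(seconds).
- ik(position, orientation): joint angles nearest the present ones, or None.
- capture(name): name is "scene" or "top" or "wrist"; returns a dict with "color" (384x512x3 uint8, red, green, blue), "range_z" (384x512 float32, m along the optical axis (not along the pixel's ray), 0 where there is no reading), "fx", "fy", "cx", "cy" (pixels), "extrinsics" (4x4, takes a point from camera to world coordinates). Camera axes: x right, y down, z forward; pixel columns grow to the right and rows downward; lengths in m; the calibration is good to about 2 mm. The wrist camera is an equidistant fisheye: a pixel r from the principal point sees the ray r / f radians off the axis. A picture is of the moment at which its call begins.
A pose or a line that the arm cannot do raises PlanningError and nothing moves.
- hand_in(): hands the job in; it is judged then, once.
Readings, each from a call of its own:
- current_time_s(): time.
- current_qpos(): joint angles.
- current_dq(): joint speeds.
- current_tau(): joint torques, N m.
- current_ee_pos(): TCP position.
- current_eef_rot(): TCP orientation.
- current_ft_force(): force on the tool from outside, world axes, zero at the start.
- current_moment(): the same for the moment, N m.
- current_finger_gap(): finger opening in m.
- current_gripper_force(): force on a finger pad.
Only numpy, scipy, OpenCV 4.12 (cv2) and the standard library are available. Lean on these libraries where they do the work, as an engineer would, in place of code of your own. Each camera call takes 0.05 s, during which the arm holds its last target. There are 200 camera calls.

## Working session

There is one attempt and no reset: what is moved stays moved. The work goes in short steps, each a Python script; the robot and the scene stay as the last script left them, time stands still between calls to the robot, and variables do not carry over. Pictures are saved under pics/ and viewed, at most 10 in all, crops included, and the job is handed in when it is done.

```bash
mkdir -p pics; ls; cat > h.py <<'E'
import numpy as np, cv2
from workcell import *
def cloud(c):
    v,u=np.mgrid[0:384,0:512]; z=c["range_z"]
    P=np.stack([(u-c["cx"])/c["fx"]*z,(v-c["cy"])/c["fy"]*z,z],-1)
    T=np.array(c["extrinsics"]); return P@T[:3,:3].T+T[:3,3]
def save(n,im): cv2.imwrite("pics/"+n,cv2.cvtColor(np.ascontiguousarray(im),cv2.COLOR_RGB2BGR))
E
python3 - <<'E'
from h import *
import pickle
a=capture("scene");b=capture("top")
pickle.dump((a,b),open("c.pkl","wb"))
save("a.png",np.vstack([cv2.resize(a["color"],(400,300)),cv2.resize(b["color"],(400,300))]) if 0 else np.hstack([cv2.resize(x["color"],(400,300)) for x in(a,b)]))
save("top.png",cv2.resize(b["color"],(800,600)));save("scene.png",cv2.resize(a["color"],(800,600)))
for c in(a,b): print(c["fx"],c["cx"],c["cy"],np.round(c["extrinsics"],3))
E
```

```text
pics
411.18159399082697 256.0988534627757 189.71571310499806 [[ 0.678  0.564 -0.472  1.106]
 [ 0.735 -0.533  0.419 -0.527]
 [-0.015 -0.631 -0.776  0.972]
 [ 0.     0.     0.     1.   ]]
383.1826802993873 250.16451884733658 183.8661919668192 [[-0.005 -0.997  0.072  0.502]
 [-1.     0.004 -0.009 -0.037]
 [ 0.009 -0.072 -0.997  1.187]
 [ 0.     0.     0.     1.   ]]
```

View pics/scene.png

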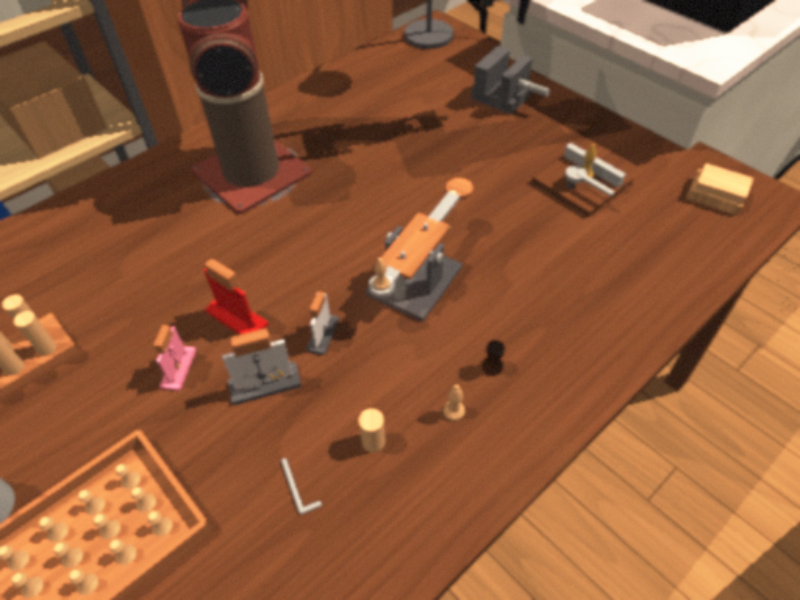

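View pics/top.png

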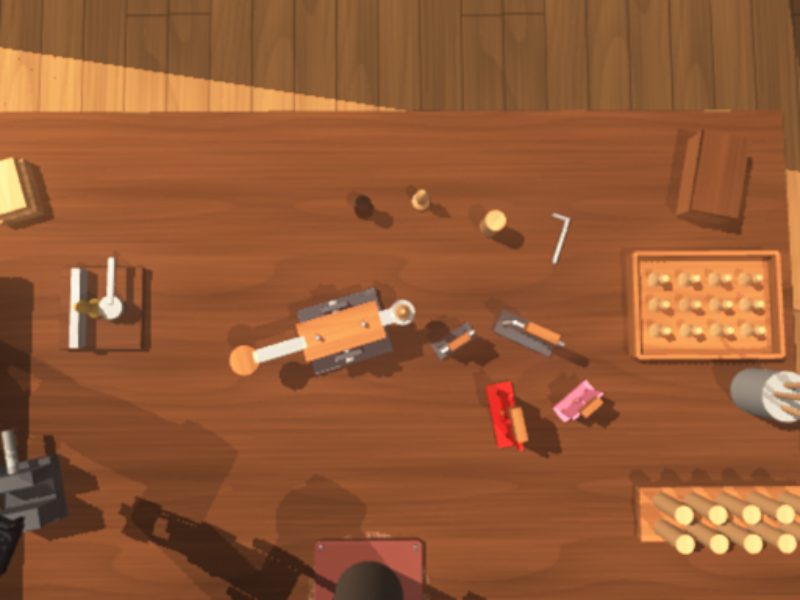

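The candidates are, in scene pixels: red (235,300), pink (175,355), small grey (320,325) and large grey (260,370). The large grey one fits, since it is neither red nor pink and is the larger of the two grey gauges. In the top view it is at (527,335). The cradle bed is at (340,330), its pad at (243,360) and its chucked bishop at (402,312).

```bash
cat > m.py <<'E'
from h import *
import pickle
a,b=pickle.load(open("c.pkl","rb"))
save("crop.png",np.hstack([cv2.resize(a["color"][185:265,130:230],(400,320),interpolation=2),cv2.resize(b["color"][180:260,270:370],(400,320),interpolation=2)]))
for nm,c in(("scene",a),("top",b)):
    P=cloud(c); hsv=cv2.cvtColor(c["color"],cv2.COLOR_RGB2HSV)
    org=(hsv[...,1]>120)&(hsv[...,2]>150)&(hsv[...,0]<18)
    for lo,hi,t in((.137,.155,"grip"),(.10,.118,"bed/pad")):
        m=(org&(P[...,2]>lo)&(P[...,2]<hi)).astype(np.uint8)
        n,l,s,ce=cv2.connectedComponentsWithStats(m)
        for i in range(1,n):
            if s[i,4]<15: continue
            Q=P[l==i]; r=cv2.minAreaRect(Q[:,:2].astype(np.float32)*1000)
            print(nm,t,s[i,4],ce[i].round(0),Q.mean(0).round(4),np.round(r[0],1),np.round(r[1],1),round(r[2],1))
E
python3 m.py
```

```text
scene grip 123 [141. 172.] [ 0.344  -0.2654  0.1451] [ 340.7 -265.8] [60.2 19.2] 10.1
scene grip 167 [160. 216.] [ 0.4999 -0.3105  0.145 ] [ 498.2 -310.4] [59.8 20.9] 65.9
scene bed/pad 151 [294. 119.] [0.4545 0.2186 0.1099] [453.5 219.7] [53.6 47.9] 10.1
scene bed/pad 880 [265. 156.] [0.5075 0.043  0.1097] [502.4  44.5] [ 76.7 152.2] 16.6
scene bed/pad 27 [154. 186.] [ 0.381  -0.258   0.1101] [ 380.5 -257.4] [24.8  6.8] 10.5
scene bed/pad 61 [203. 193.] [ 0.4858 -0.1701  0.1028] [ 484.5 -169. ] [14.2 41.3] 34.9
scene bed/pad 40 [ 11. 195.] [ 0.1372 -0.556   0.1061] [ 133.8 -557.3] [22.6 32.8] 15.6
scene bed/pad 40 [ 19. 206.] [ 0.1878 -0.5564  0.1057] [ 185.  -557.6] [17.3 31. ] 8.5
scene bed/pad 78 [103. 215.] [ 0.3663 -0.4054  0.1043] [ 364.9 -404.8] [14.7 44.1] 41.2
top grip 163 [347. 212.] [ 0.4981 -0.3104  0.1442] [ 498.  -311.2] [59.1 19.9] 65.2
top grip 159 [332. 271.] [ 0.3403 -0.2657  0.1442] [ 340.4 -266.2] [58.1 18.8] 11.7
top bed/pad 1266 [218. 211.] [0.5037 0.0429 0.1087] [503.1  43.4] [ 71.1 149. ] 16.6
top bed/pad 62 [294. 218.] [ 0.483  -0.1694  0.1027] [ 482.8 -169.
[... 260 characters left out ...]
8 42.6] 39.8
top bed/pad 17 [434. 324.] [ 0.1879 -0.5546  0.1055] [ 187.3 -555.3] [ 7.5 25.7] 33.8
top bed/pad 25 [455. 325.] [ 0.1842 -0.6114  0.1046] [ 182.4 -612.2] [12.3 29.9] 55.5
top bed/pad 21 [477. 326.] [ 0.1838 -0.6717  0.1061] [ 182.4 -672. ] [12.8 29.6] 57.1
top bed/pad 27 [497. 326.] [ 0.1828 -0.7306  0.1043] [ 181.4 -732.3] [14.3 31.1] 62.0
top bed/pad 22 [435. 343.] [ 0.1362 -0.5537  0.1043] [ 134.3 -553.2] [10.5 28.6] 48.3
top bed/pad 18 [455. 343.] [ 0.1365 -0.6118  0.1042] [ 135.9 -611.4] [ 6.9 23. ] 47.7
top bed/pad 24 [477. 344.] [ 0.1336 -0.6712  0.1042] [ 131.1 -671.7] [13.  30.9] 66.3
top bed/pad 24 [499. 343.] [ 0.1358 -0.7318  0.1049] [ 135.3 -732.2] [ 9.8 26.6] 50.5
```

View pics/crop.png

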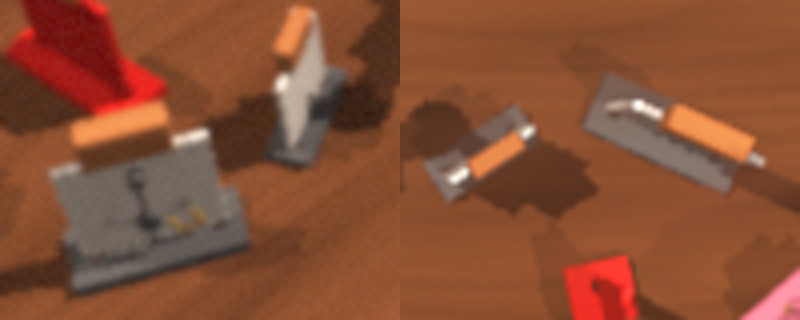

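The crop shows the large grey gauge with its pointer and brass fork facing the scene camera, so its dial faces away from the robot. The top view shows the same gauge, and it is clearly bigger than the small grey one. I'll grasp it now.

```bash
cat >> h.py <<'E'
from scipy.spatial.transform import Rotation as R
def quat(yaw):
    "tool down, tool y along (+/-) gauge x at given gauge yaw (deg)"
    x=np.array([np.cos(np.radians(yaw)),np.sin(np.radians(yaw)),0]); z=np.array([0,0,-1.])
    best=None
    cur=np.array(current_eef_rot())
    cur=R.from_quat(cur[[1,2,3,0]]) if cur.shape==(4,) else R.from_matrix(cur)
    c=[R.from_matrix(np.stack([np.cross(s*x,z),s*x,z],1)) for s in(1,-1)]
    r=min(c,key=lambda r:(cur.inv()*r).magnitude())
    return r.as_quat()[[3,0,1,2]]
GY,CY=-24.5,16.5
E
python3 - <<'E'
from h import *
print(current_time_s(),current_eef_rot())
q=quat(GY);qs=quat(CY)
print(q,ik([.498,-.311,.25],q),ik([.503,.0435,.3],qs))
set_gripper(.055,40)
move_ptp([.498,-.311,.25],q)
line_to([.498,-.311,.113],vel=.12)
set_gripper(0.0,40)
print(current_time_s(),current_finger_gap(),current_gripper_force(),current_ee_pos(),current_qpos())
E
```

```text
0.1 [-2.62084524e-04  1.81392659e-01  9.83410372e-01 -8.21516354e-04]
[ 0.         -0.54097447  0.84103901  0.        ] None [-7.00506879e-02 -1.11991582e-01  1.72865875e+00 -4.44089210e-16
  1.52492549e+00 -3.58030015e-01]Traceback (most recent call last):
  File "<stdin>", line 6, in <module>
workcell.PlanningError: the arm cannot take that pose within its joint ranges
```

```bash
python3 - <<'E'
from h import *
for y in (GY,GY+180,CY,CY+180):
  x=np.array([np.cos(np.radians(y)),np.sin(np.radians(y)),0]); z=np.array([0,0,-1.])
  q=R.from_matrix(np.stack([np.cross(x,z),x,z],1)).as_quat()[[3,0,1,2]]
  for p in ([.498,-.311,.25],[.498,-.311,.113],[.503,.0435,.3],[.503,.0435,.22]):
    s=ik(p,q); print(y,p,np.round(q,2),None if s is None else np.round(s,2))
E
```

```text
-24.5 [0.498, -0.311, 0.25] [0.   0.84 0.54 0.  ] [-0.69  0.11  1.6  -0.    1.43 -0.26]
-24.5 [0.498, -0.311, 0.113] [0.   0.84 0.54 0.  ] [-0.69  0.23  1.73 -0.    1.18 -0.26]
-24.5 [0.503, 0.0435, 0.3] [0.   0.84 0.54 0.  ] [-0.07 -0.11  1.73 -0.    1.52  0.36]
-24.5 [0.503, 0.0435, 0.22] [0.   0.84 0.54 0.  ] [-0.07 -0.07  1.84 -0.    1.37  0.36]
155.5 [0.498, -0.311, 0.25] [ 0.   -0.54  0.84  0.  ] None
155.5 [0.498, -0.311, 0.113] [ 0.   -0.54  0.84  0.  ] None
155.5 [0.503, 0.0435, 0.3] [ 0.   -0.54  0.84  0.  ] None
155.5 [0.503, 0.0435, 0.22] [ 0.   -0.54  0.84  0.  ] None
16.5 [0.498, -0.311, 0.25] [0.  0.6 0.8 0. ] [-0.69  0.11  1.6  -0.    1.43 -0.98]
16.5 [0.498, -0.311, 0.113] [0.  0.6 0.8 0. ] [-0.69  0.23  1.73 -0.    1.18 -0.98]
16.5 [0.503, 0.0435, 0.3] [0.  0.6 0.8 0. ] [-0.07 -0.11  1.73 -0.    1.52 -0.36]
16.5 [0.503, 0.0435, 0.22] [0.  0.6 0.8 0. ] [-0.07 -0.07  1.84 -0.    1.37 -0.36]
196.5 [0.498, -0.311, 0.25] [ 0.   0.8 -0.6  0. ] [-0.69  0.11  1.6  -0.    1.43  2.16]
196.5 [0.498, -0.311, 0.113] [ 0.   0.8 -0.6  0. ] [-0.69  0.23  1.73 -0.    1.18  2.16]
196.5 [0.503, 0.0435, 0.3] [ 0.   0.8 -0.6  0. ] None
196.5 [0.503, 0.0435, 0.22] [ 0.   0.8 -0.6  0. ] None
```

```bash
sed -i 's/    r=min(c.*/    r=c[0]/' h.py
python3 - <<'E'
from h import *
set_gripper(.055,40)
q=quat(GY)
move_ptp([.498,-.311,.25],q)
line_to([.498,-.311,.113],vel=.12)
set_gripper(0.0,40)
print(current_time_s(),current_finger_gap(),current_gripper_force(),current_ee_pos())
line_to([.498,-.311,.29],vel=.08)
a,b=capture("scene"),capture("top")
import pickle; pickle.dump((a,b),open("c2.pkl","wb"))
print(current_time_s(),current_finger_gap(),current_ft_force())
# height of TCP rel. grip: grip z should be TCP+.016
for c in(a,b):
    P=cloud(c); hsv=cv2.cvtColor(c["color"],cv2.COLOR_RGB2HSV)
    near=(abs(P[...,0]-.498)<.1)&(abs(P[...,1]+.311)<.1)&(P[...,2]>.15)
    grey=near&(hsv[...,1]<60)&(P[...,2]<.21)
    Q=P[grey]; print(len(Q), Q.min(0).round(3),Q.max(0).round(3))
save("lift.png",cv2.resize(a["color"][100:292,90:346],(800,600),interpolation=2))
E
```

```text
6.4083 0.02004664240938324 39.91822894429788 [ 0.49790599 -0.31091553  0.11293931]
8.875 0.01972393034354181 [ 0.90510094 -0.6433058  -2.56054326]
653 [ 0.453 -0.372  0.176] [ 0.544 -0.252  0.21 ]
209 [ 0.476 -0.317  0.179] [ 0.526 -0.249  0.209]
```

View pics/lift.png

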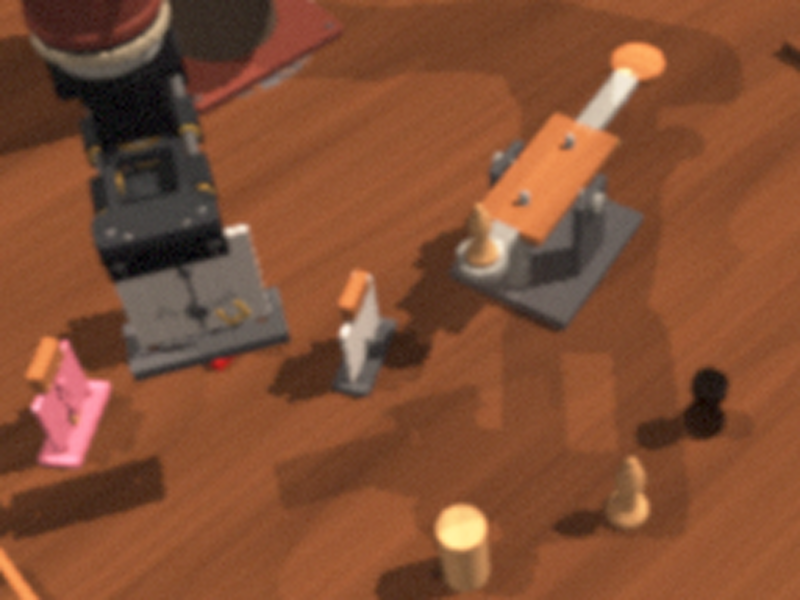

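The gauge hangs upright in the grip, with its foot level at (125–290, 340–375) in the crop. The cradle is clear. I'll carry it over and check alignment above the pegs.

```bash
cat >m2.py <<'E'
from h import *
import pickle
def look(tag):
    a,b=capture("scene"),capture("top")
    pickle.dump((a,b),open(tag+".pkl","wb"))
    tz=current_ee_pos()[2]-.113; print("t",current_time_s(),"tcp",current_ee_pos(),"ft",current_ft_force())
    for nm,c in(("scene",a),("top",b)):
        P=cloud(c);hsv=cv2.cvtColor(c["color"],cv2.COLOR_RGB2HSV)
        near=np.hypot(P[...,0]-.503,P[...,1]-.0435)<.12
        m=near&(hsv[...,1]<90)&(abs(P[...,2]-(tz+.012))<.004)
        y=np.array([-np.sin(np.radians(CY)),np.cos(np.radians(CY))]);x=np.array([y[1],-y[0]])
        Q=P[m][:,:2]-[.503,.0435]
        if len(Q)>5: print(nm,"plate x",np.percentile(Q@x,[1,99]).round(4),"y",np.percentile(Q@y,[1,99]).round(4))
        o=near&(hsv[...,1]>120)&(hsv[...,2]>150)&(abs(P[...,2]-.11)<.006)
        Q=P[o][:,:2]-[.503,.0435]
        if len(Q)>5: print(nm,"bed x",np.percentile(Q@x,[1,99]).round(4),"y",np.percentile(Q@y,[1,99]).round(4))
    return a,b
E
python3 - <<'E'
from m2 import *
q=quat(CY)
line_to([.498,-.311,.335],vel=.1)
line_to([.503,.0435,.335],q,vel=.14)
line_to([.503,.0435,.25],vel=.08)
hold(.3)
a,b=look("c3")
save("hover.png",np.hstack([cv2.resize(a["color"][100:220,200:320],(400,400),interpolation=2),cv2.resize(b["color"][150:270,160:280],(400,400),interpolation=2)]))
E
```

```text
t 13.7667 tcp [0.50305215 0.04349547 0.25011559] ft [-0.03107608 -0.56628245 -3.15073404]
scene plate x [-0.0223  0.0253] y [-0.0614  0.059 ]
scene bed x [-0.025   0.0371] y [-0.0733  0.0725]
top plate x [-0.0232  0.0051] y [-0.0597 -0.0498]
top bed x [-0.033   0.0331] y [-0.1159 -0.0462]
```

View pics/hover.png

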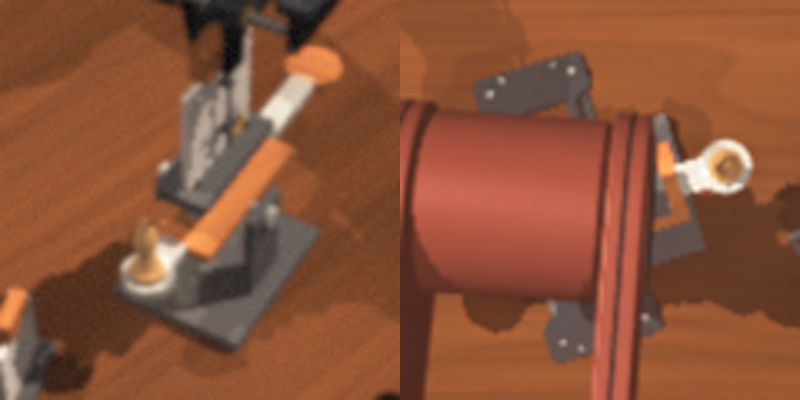

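The scene view shows the foot plate square over the bed, within about 1 mm of it. I'll lower it with a force guard.

```bash
python3 - <<'E'
from m2 import *
y=np.array([-np.sin(np.radians(CY)),np.cos(np.radians(CY))])
p=np.array([.503,.0435]); p=p+.0006*y
line_to([*p,.240],vel=.05)
g=line_to([*p,.2215],vel=.02,guard=6)
print(g,current_ee_pos(),current_ft_force(),current_moment())
look("c4")
E
```

```text
True [0.50294512 0.0442041  0.22365419] [-0.98333667 -0.38774627  5.52450699] [-0.05332077  0.05558731  0.05339817]
t 14.9917 tcp [0.50294026 0.04419662 0.22361871] ft [-0.27303178  0.79267273  5.80093189]
scene plate x [-0.0208  0.0251] y [-0.0602  0.0586]
scene bed x [-0.0104  0.0373] y [-0.0734  0.0746]
top plate x [-0.0232  0.0129] y [-0.0998 -0.0492]
top bed x [-0.033   0.0339] y [-0.1138 -0.0462]
```

```bash
cat > mk.py <<'E'
from m2 import *
def dial(c,th,tag=None):
    "brass fork and pointer angles (about pivot, dial frame) with cradle leaning th"
    e=np.radians(CY);X=np.array([np.cos(e),np.sin(e),0]);Y0=np.array([-np.sin(e),np.cos(e),0]);Z0=np.array([0,0,1.])
    Y=Y0*np.cos(th)-Z0*np.sin(th);Z=np.cross(X,Y)
    piv=np.array([.503,.0437,.1])+.011*X+(.01+.096)*Z
    T=np.array(c["extrinsics"]);v,u=np.mgrid[0:384,0:512]
    d=np.stack([(u-c["cx"])/c["fx"],(v-c["cy"])/c["fy"],np.ones(u.shape)],-1)@T[:3,:3].T
    t=((piv-T[:3,3])@X)/(d@X);W=T[:3,3]+d*t[...,None]-piv
    y,z=W@Y,W@Z
    hsv=cv2.cvtColor(c["color"],cv2.COLOR_RGB2HSV).astype(int)
    r=np.hypot(y,z);a=np.arctan2(y,-z)
    ring=(r>.045)&(r<.083)&(z<0)&(abs(a)<.75)
    br=ring&(hsv[...,1]>95)&(hsv[...,0]>12)&(hsv[...,0]<35)&(a>0)
    dk=(r>.02)&(r<.06)&(z<0)&(abs(a)<.7)&(hsv[...,2]<75)
    print("brass",br.sum(),a[br].mean().round(3),np.sort(a[br]).round(2)[[0,-1]] if br.any() else"", "r",r[br].mean().round(3),"dark",dk.sum(),np.median(a[dk]).round(3))
    P=T[:3,:3].T@(piv-T[:3,3]);px=int(c["fx"]*P[0]/P[2]+c["cx"]);py=int(c["fy"]*P[1]/P[2]+c["cy"])
    if tag: save(tag,cv2.resize(c["color"][py-25:py+50,px-50:px+50],(800,600),interpolation=2)); print("pivot px",px,py,"at crop",400,200)
E
python3 - <<'E'
from mk import *
set_gripper(.045,10)
p=current_ee_pos(); line_to([p[0],p[1],.34],vel=.12)
set_gripper(0,20)
y=np.array([-np.sin(np.radians(CY)),np.cos(np.radians(CY))])
t=np.array([.503,.0437])+.182*y
line_to([*t,.34],vel=.15)
line_to([*t,.135],vel=.12)
print(current_finger_gap())
a,b=look("c5"); dial(a,0,"dial.png")
E
```

```text
0.00048614518494117923
t 21.1917 tcp [0.45178058 0.21833109 0.13565507] ft [ 1.40116123  0.41118122 -0.62239655]
scene plate x [-0.0006  0.0529] y [-0.0655  0.0215]
scene bed x [-0.0227  0.0378] y [-0.0733  0.0743]
top bed x [-0.0337  0.0351] y [-0.1039  0.0731]
brass 12 0.276 [0.11 0.41] r 0.064 dark 3 0.014
pivot px 268 131 at crop 400 200
```

View pics/dial.png

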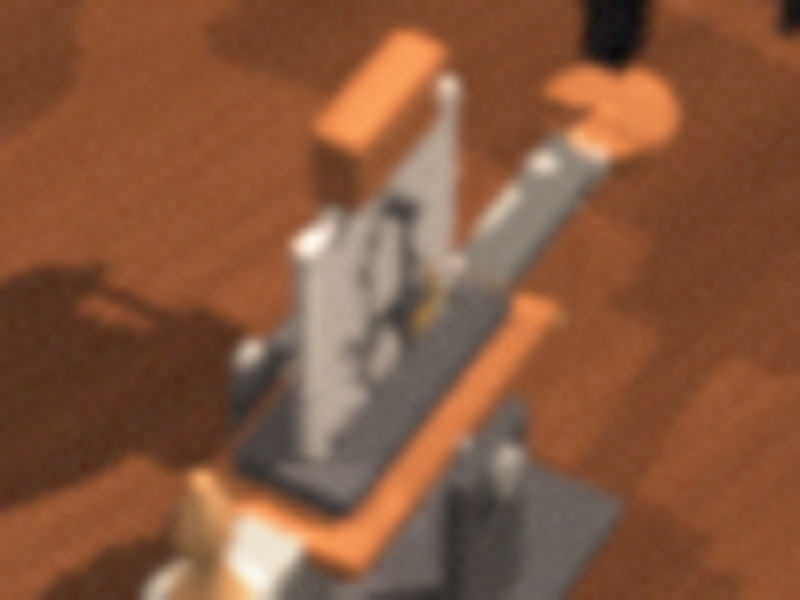

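The gauge is down on the pegs with its dial away from the robot. The fork shows at about (425,300) in the crop. I'll refine the mark angle from the first pictures, where the dial faced the camera more squarely.

```bash
python3 - <<'E'
from h import *
import pickle
for f,zb in(("c.pkl",0),("c2.pkl",.177)):
    c=pickle.load(open(f,"rb"))[0]
    e=np.radians(GY);X=np.array([np.cos(e),np.sin(e),0]);Y=np.array([-np.sin(e),np.cos(e),0])
    piv=np.array([.498,-.311,zb+.096])+.011*X
    T=np.array(c["extrinsics"]);v,u=np.mgrid[0:384,0:512]
    d=np.stack([(u-c["cx"])/c["fx"],(v-c["cy"])/c["fy"],np.ones(u.shape)],-1)@T[:3,:3].T
    t=((piv-T[:3,3])@X)/(d@X);W=T[:3,3]+d*t[...,None]-piv
    y,z=W@Y,W[...,2]; hsv=cv2.cvtColor(c["color"],cv2.COLOR_RGB2HSV).astype(int)
    r=np.hypot(y,z);a=np.arctan2(y,-z)
    br=(r>.03)&(r<.09)&(z<0)&(abs(a)<.75)&(hsv[...,1]>85)&(hsv[...,0]>12)&(hsv[...,0]<35)
    pt=(abs(y)<.02)&(z<0.01)&(z>-.06)&(hsv[...,2]<75)
    print(br.sum(),"a",a[br].mean(),np.sort(a[br]).round(2),"y",y[br].mean(),"z",z[br].mean(),"pointer y",y[pt].mean(),pt.sum())
E
```

```text
33 a 0.3743084720285571 [0.22 0.22 0.23 0.25 0.25 0.26 0.26 0.26 0.29 0.29 0.29 0.29 0.31 0.32
 0.32 0.32 0.35 0.37 0.4  0.41 0.43 0.45 0.46 0.47 0.48 0.49 0.5  0.51
 0.52 0.52 0.54 0.54 0.56] y 0.0237645207865263 z -0.060382855938426946 pointer y -0.001143033321017835 19
46 a 0.37234293355320147 [0.21 0.21 0.22 0.23 0.23 0.24 0.24 0.25 0.25 0.26 0.27 0.27 0.28 0.28
 0.3  0.3  0.3  0.3  0.3  0.33 0.33 0.35 0.35 0.37 0.37 0.4  0.4  0.42
 0.43 0.43 0.45 0.46 0.47 0.47 0.48 0.48 0.49 0.5  0.5  0.51 0.51 0.52
 0.53 0.54 0.55 0.56] y 0.024402618590056137 z -0.06259419998826844 pointer y -0.0006356155420941525 77
```

```bash
cat > pr.py <<'E'
from mk import *
yv=np.array([-np.sin(np.radians(CY)),np.cos(np.radians(CY))]);S=.176
def tcp(th): 
    yy=S*np.cos(th)+.01*np.sin(th)+.0095
    return [*(np.array([.503,.0437])+yy*yv),.1-S*np.sin(th)+.01*np.cos(th)]
def lean(c):
    "lean from the slope of the orange bed/pad seen in depth"
    P=cloud(c);hsv=cv2.cvtColor(c["color"],cv2.COLOR_RGB2HSV)
    Q=P-[.503,.0437,.1];y=Q[...,:2]@yv;x=Q[...,:2]@np.array([yv[1],-yv[0]])
    m=(hsv[...,1]>120)&(hsv[...,2]>140)&(x>.026)&(x<.036)&(abs(y)<.075)&(abs(Q[...,2])<.06)
    k=np.polyfit(y[m],Q[...,2][m],1); return m.sum(),-np.arctan(k[0])
E
python3 - <<'E'
from pr import *
p=tcp(0); line_to([p[0],p[1],.125],vel=.08)
g=line_to([p[0],p[1],.100],vel=.02,guard=2.5); print(g,current_ee_pos(),current_ft_force())
for th in np.linspace(.05,.34,8): line_to(tcp(th),vel=.03)
hold(1.5)
a,b=look("c6");print(lean(a),lean(b),current_dq()); dial(a,.34,"press.png")
E
```

```text
True [0.45014424 0.22158062 0.10876242] [0.17378654 0.50810616 3.65092627]
t 27.025 tcp [0.45221023 0.21529551 0.05148414] ft [-3.86768673 -1.03296644  8.40516534]
scene bed x [0.0236 0.0411] y [-0.0284  0.0255]
top bed x [-0.0333  0.0346] y [-0.0262  0.0441]
(np.int64(106), np.float64(0.32971870000008807)) (np.int64(162), np.float64(0.341059937639876)) [ 0.00090817  0.00032817 -0.00117315  0.00054563  0.00093008 -0.00044043]
brass 11 0.197 [0.04 0.35] r 0.066 dark 3 0.336
pivot px 274 125 at crop 400 200
```

View pics/press.png

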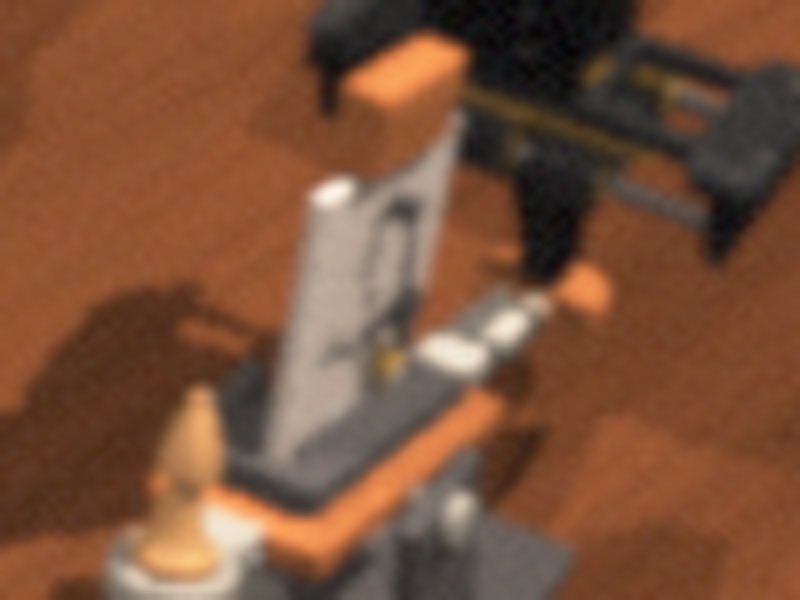

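The gauge is seated and leaning about 0.335 rad. The pointer hangs at (400,205)–(402,320), with brass at (385,360). The oblique view is ambiguous, so I'll compare predicted tip and prong pixels with the frontal and oblique pictures.

```bash
cat > ov.py <<'E'
from pr import *
def proj(c,p):
    T=np.array(c["extrinsics"]);P=T[:3,:3].T@(p-T[:3,3]);return np.array([c["fx"]*P[0]/P[2]+c["cx"],c["fy"]*P[1]/P[2]+c["cy"]])
def panel(c,org,yaw,h,th,mk,ptr):
    e=np.radians(yaw);X=np.array([np.cos(e),np.sin(e),0]);Y0=np.array([-np.sin(e),np.cos(e),0]);Z0=np.array([0,0,1.])
    Y=Y0*np.cos(th)-Z0*np.sin(th);Z=np.cross(X,Y)
    piv=np.array(org)+.011*X+h*Z
    pt=lambda a:proj(c,piv+.07*(np.sin(a)*Y-np.cos(a)*Z))
    o=proj(c,piv)-[15,8]; o=np.floor(o); k=13
    im=cv2.resize(c["color"][int(o[1]):int(o[1])+46,int(o[0]):int(o[0])+30],None,fx=k,fy=k,interpolation=cv2.INTER_CUBIC)
    for q,col in((proj(c,piv),(0,0,255)),(pt(ptr),(0,0,255)),(pt(mk-.114),(0,255,0)),(pt(mk+.114),(0,255,0)),(pt(mk),(255,0,255))):
        s=((q-o+.5)*k).astype(int); cv2.circle(im,tuple(int(v) for v in s),3,col,-1); 
    return im
E
python3 - <<'E'
from ov import *
L=lambda f:pickle.load(open(f,"rb"))[0]
save("ov.png",cv2.resize(np.hstack([panel(L("c2.pkl"),[.498,-.311,.177],GY,.096,0,.36,0),panel(L("c6.pkl"),[.503,.0437,.1],CY,.106,.335,.36,.335)]),(780,598)))
E
```

```text
(no output)
```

View pics/ov.png

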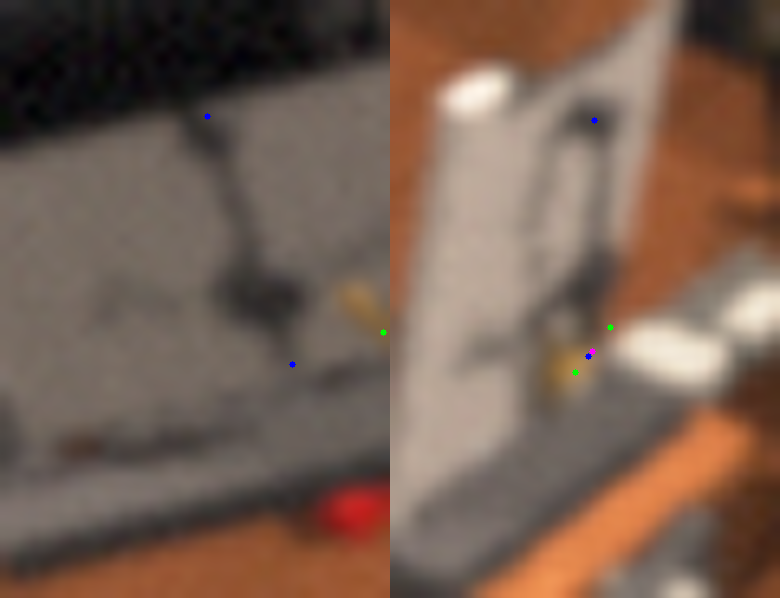

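```bash
sed -i 's/-\[15,8\]/-[12,8]/; s/int(o\[0\])+30/int(o[0])+40/; s/,k=13/,k=13/' ov.py
python3 - <<'E'
from ov import *
line_to(tcp(.357),vel=.01)
hold(1.5)
a,b=look("c7");print(lean(a),lean(b),current_ft_force(),current_dq().round(4))
L=lambda f:pickle.load(open(f,"rb"))[0]
im=np.hstack([panel(L("c2.pkl"),[.498,-.311,.177],GY,.096,0,.36,0),panel(L("c7.pkl"),[.503,.0437,.1],CY,.106,.355,.36,.355)])
save("ov2.png",cv2.resize(im,(800,int(800*im.shape[0]/im.shape[1]))))
E
```

```text
t 29.075 tcp [0.45250608 0.21450066 0.04866824] ft [-3.85504112 -0.47251386  9.03689879]
scene bed x [0.0231 0.0409] y [-0.0278  0.0256]
top bed x [-0.0333  0.035 ] y [-0.0205  0.0444]
(np.int64(101), np.float64(0.34552078721139884)) (np.int64(161), np.float64(0.3521899021127708)) [-3.85504112 -0.47251386  9.03689879] [ 0.0002 -0.0006 -0.0009  0.0008 -0.0002  0.001 ]
```

View pics/ov2.png

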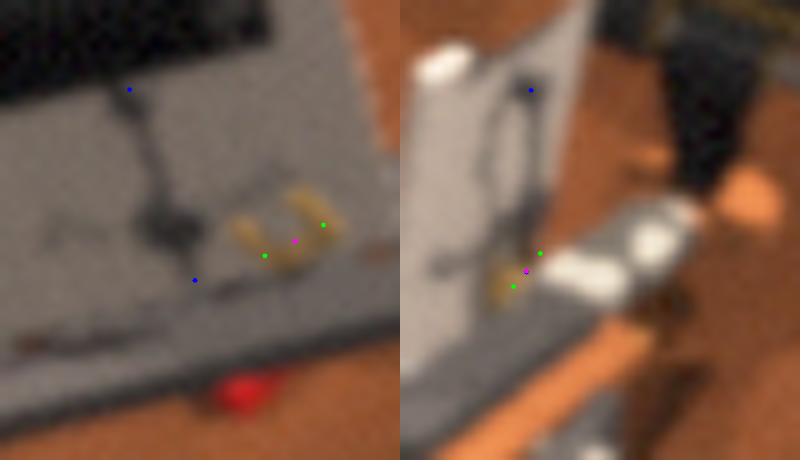

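The frontal panel shows the fork's prongs at about (258,250) and (325,225), which puts the mark near 0.35 rad. The cradle's lean measures 0.346–0.352 and is still, with about 9 N on the lever. In the oblique panel the tip at (527,271) lies between the two brass spots. I'm handing in.

```bash
python3 -c "
from workcell import *
print(hand_in(),current_time_s())"
```

```text
the job is handed in; nothing more can be done
the job is handed in; nothing more can be done
```

I handed in with the gauge seated on the pegs and released, its dial facing away from the robot. The fingers are holding the lever at about 0.35 rad of lean, within about 0.01 rad of my camera estimate of the mark. I have seen no verdict from the judge.

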